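# Find a sample block's well on the gauge pin and hold it well-up

## Robot

A 6-joint arm with a two-finger parallel gripper is mounted at the origin on the work surface. World frame = base frame: x ahead of the robot, y to its left, z up, the work surface at z = 0. Lengths are in m, angles in rad, forces in N, time in s.
With the tool pointing down it reaches from about 0.3 to 0.825 m from the base axis. Payload 5.4 kg.
Tool frame: the origin (TCP) lies at the very end of the fingers, on their centre line; the grasp point (between the pads) lies 19 mm behind it; z points along the fingers, x is the direction in which the jaws open and shut, and the axes are right-handed (so a half turn about z gives the same grasp; the last joint's range is limited). The gripper opens to 92 mm and grips with 3 to 60 N. Pads are 20 mm wide; open, the fingers measure 128 mm over their backs; the gripper's body (75 mm by 189 mm) begins 69 mm behind the grasp point.
Start: joints at [-1.315, 0.158, 1.597, -0, 1.386, -0.21], TCP at [0.258, -0.514, 0.215] pointing down, gripper open.
Joint ranges: [-2.91, 2.91], [-0.94, 2.29], [0.18, 2.7], [-1.29, 4.43], [0.17, 2.64], [-3, 3]. Speed limits (rad/s): [2.57, 2.57, 3.14, 3.14, 3.14, 3.14].

## Interface

Orientations are given as a rotation vector (axis times angle).
In Python, from workcell import bot gives the robot as it stands. Calls block until the motion is done:
- bot.goto(position, orientation): joint-space move of the TCP to a pose.
- bot.line_to(position, rot=None, max_speed=0.15): straight line of the TCP; rot=None keeps the orientation; max_speed is the mean speed in m/s.
- bot.set_joints(angles): joint-space move.
- bot.set_gripper(opening, newtons=None): opening from 0.0 (shut) to 1.0 (fully open); newtons is the grip in N (None keeps the last); returns when the fingers have stopped.
- bot.hold(seconds).
- bot.inverse_kinematics(position, orientation): joint angles nearest the present ones, or None.
- bot.read_camera(name): name is "scene" or "top" or "wrist"; returns a dict with "pixels" (400x640x3 uint8, blue, green, red), "fx", "fy", "cx", "cy" (pixels), "R" (3x3) and "t" (3): a world point X has camera coordinates R X + t. Camera axes: x right, y down, z forward; pixel columns grow to the right and rows downward; lengths in m; the calibration is good to about 2 mm. A picture is of the moment at which its call begins. There is no depth.
A pose or a line that the arm cannot do raises bot.MotionError and nothing moves.
- bot.job_done(): hands the job in, once; it reports no verdict.
Readings, each from a call of its own:
- bot.current_clock(): time.
- bot.current_joints(): joint angles.
- bot.current_joint_vel(): joint speeds.
- bot.current_effort(): joint torques, N m.
- bot.current_ee_pos(): TCP position.
- bot.current_tool_rot(): TCP orientation.
- bot.current_contact_force(): force on the tool from outside, world axes, zero at the start.
- bot.current_ft_torque(): the same for the moment, N m.
- bot.current_opening(): opening from 0.0 (shut) to 1.0 (fully open).
Only numpy, scipy, OpenCV 4.12 (cv2) and the standard library are available. Lean on these libraries where they do the work, as an engineer would, in place of code of your own. Each camera call takes 0.05 s, during which the arm holds its last target.

## Task

Take the sample block that lies on the rack's far saddle (the one farther from the robot). One of its ends has a deep well and the other only a shallow recess: find the well by feel, pushing it onto either end of the gauge stand's pin until the pin tip rests on the well's floor, to check that it is clear; then turn the block so that the well faces straight up, ready for filling, and finish while holding it there in the gripper, still and upright, at about 20 cm above the bench. The block may be put down on the way to change the grip; leave the other block on its saddle and everything else where it stands.

Things in the scene. Friction and masses are not known exactly. Their poses are not given: they have to be found in the camera images.
- block_a: sample block: aluminium bar, 36 x 36 (x, z) x 70 mm (y, its length), 0.15 to 0.27 kg; origin at its middle. Lies level on a saddle, middle 58 mm above the bench. Both ends have like 19 mm round openings on the axis: one is the well, 36 mm deep, the other a recess 6 mm deep. Which end is not told and differs between the blocks: feel for it. Either block may be on the far saddle.
- block_b: other sample block: aluminium bar, 36 x 36 (x, z) x 70 mm (y, its length), 0.15 to 0.27 kg; origin at its middle. Lies level on a saddle, middle 58 mm above the bench. Both ends have like 19 mm round openings on the axis: one is the well, 36 mm deep, the other a recess 6 mm deep. Which end is not told and differs between the blocks: feel for it. Either block may be on the far saddle.
- rack: fixed dark grey plastic rack: base plate 190 (x) x 80 (y) x 8 mm with two saddles, plain flat-topped pedestals 28 (x) x 50 (y) mm, tops 40 mm above the bench, 110 mm apart along its x. Origin at the centre of its underside; x points from the near saddle to the far one, y along the blocks as they lie.
- near_saddle (a point): centre of the top of the saddle nearer the robot; axes as the rack's
- far_saddle (a point): centre of the top of the saddle farther from the robot; axes as the rack's
- gauge: fixed gauge stand: dark steel foot 80 (x) x 70 (y) x 12 mm, square grey post 24 x 24 mm, 100 mm high, and a level 10 mm steel pin through the post along y, 85 mm above the bench, standing out 45 mm on both sides, with round tips. Origin at the centre of its underside.
- pin_left (a point): tip of the pin on the stand's +y side (the robot's left), 57 mm from the post's middle; axes as the stand's
- pin_right (a point): tip of the pin on the stand's -y side, 57 mm from the post's middle; axes as the stand's
- vial: bystander: small capped amber vial, 24 mm across, 42 mm high; origin under its centre
- spanner: bystander: steel spanner 150 mm long lying flat; origin under its middle, x along it
- seal_ring: bystander: flat brass ring, 60 mm across, 40 mm hole, 8 mm high; origin under its centre
- jar: bystander: small white jar, 48 mm across, 50 mm high; origin under its centre
- beaker: bystander: low glass beaker, 56 mm across, 55 mm high; origin under its centre
There are look-alikes about, which are no part of the job. Several things have the shape of the gauge; the one meant has the colours described above.

How it is judged:
By the outcome, as a careful person would: the job done as asked, in the order asked, and still so for the second after the job is handed in, while the arm keeps its last pose, push and grip.
It also fails if it takes over 72 s, if anything falls off the work surface, if the arm or the gripper's body presses on something with over 40 N, if the wrist force passes 120 N, or if a joint passes its speed limit or range.

## Working session

There is one attempt and no reset: what is moved stays moved. The work goes in short steps, each a Python script; the robot and the scene stay as the last script left them, time stands still between calls to the robot, and variables do not carry over. Pictures are saved under pics/ and viewed, and the job is handed in when it is done.

```bash
mkdir -p pics; ls; python3 - <<'E'
from workcell import bot
import cv2
for n in ["scene","top","wrist"]:
    c=bot.read_camera(n); cv2.imwrite(f"pics/{n}0.png",c["pixels"])
    print(n,c["fx"],c["fy"],c["cx"],c["cy"],c["R"],c["t"])
print(bot.current_clock(),bot.current_tool_rot())
E
```

```text
pics
scene 381.22563301197334 381.22563301197334 323.4410438908769 201.57322228550868 [[ 0.8057759   0.59221821  0.00166912]
 [ 0.34705401 -0.46991641 -0.81162312]
 [-0.47987364  0.65456562 -0.58417902]] [-0.40493613 -0.14405     1.01259466]
top 463.39712092789966 463.39712092789966 322.20340816877905 199.05363597669978 [[ 1.14508055e-02 -9.99934408e-01  2.43902579e-04]
 [-9.94872604e-01 -1.14173513e-02 -1.00489535e-01]
 [ 1.00485729e-01  9.08034132e-04 -9.94938085e-01]] [-0.05837735  0.51589063  0.94183526]
wrist 323.957353818607 323.957353818607 316.175125362926 200.05130686513374 [[ 0.44923517 -0.89341219 -0.00155493]
 [-0.86514438 -0.43545428  0.24880672]
 [-0.22296406 -0.11042749 -0.96855191]] [-0.57500703 -0.02826172  0.38924022]
0.15 [-2.67333026e+00  1.64823969e+00  1.60603108e-03]
```

View pics/scene0.png

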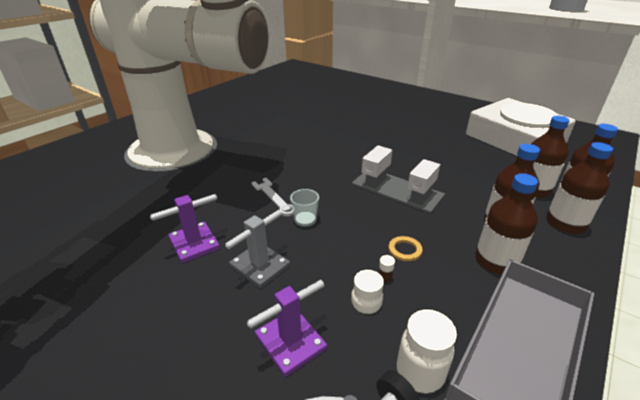

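View pics/top0.png

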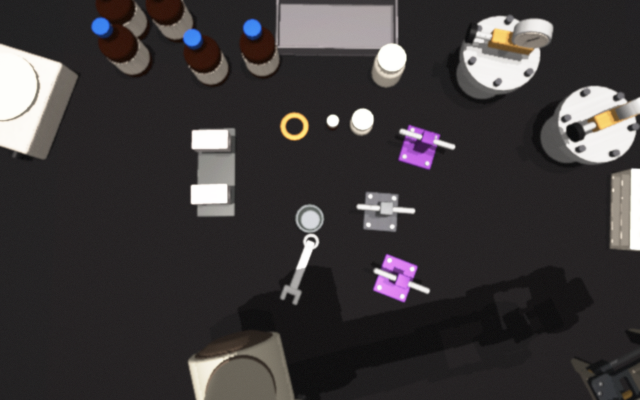

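View pics/wrist0.png

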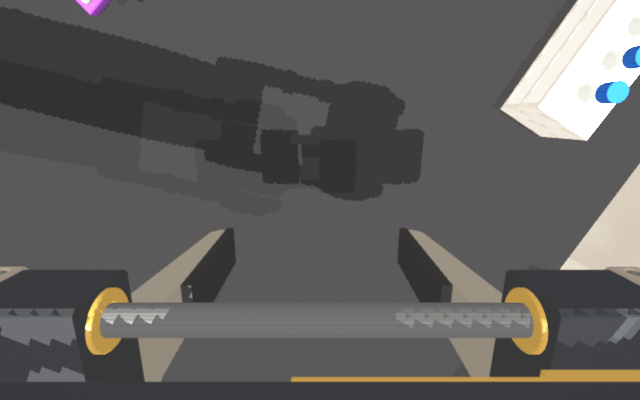

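The top view (image up is world +x) shows the rack at (216,172), with the far block at (210,140) and the near block at (209,194). Three things could be the gauge: purple (420,147), grey (381,211) and purple (397,279). The grey one matches the description. I'll check it in enlarged crops.

```bash
python3 - <<'E'
import cv2,numpy as np
t=cv2.imread("pics/top0.png")
a=cv2.resize(t[115:225,180:250],None,fx=6,fy=6,interpolation=cv2.INTER_CUBIC)
b=cv2.resize(t[180:245,345:425],None,fx=6,fy=6,interpolation=cv2.INTER_CUBIC)
cv2.imwrite("pics/cropA.png",a[:600]);cv2.imwrite("pics/cropB.png",b)
s=cv2.imread("pics/scene0.png")
cv2.imwrite("pics/cropC.png",cv2.resize(s[135:295,215:450],None,fx=3.4,fy=3.4,interpolation=cv2.INTER_CUBIC)[:600,:800])
E
```

```text
(no output)
```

View pics/cropA.png

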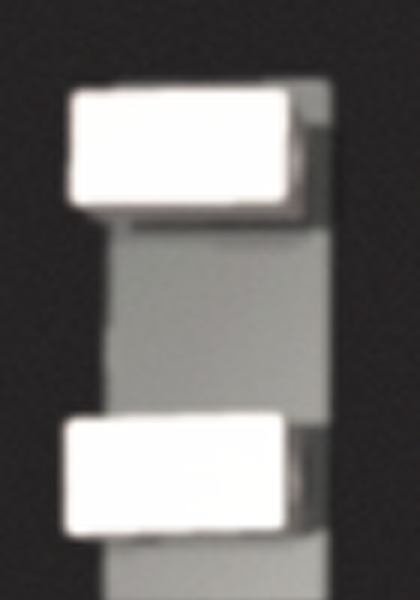

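View pics/cropB.png

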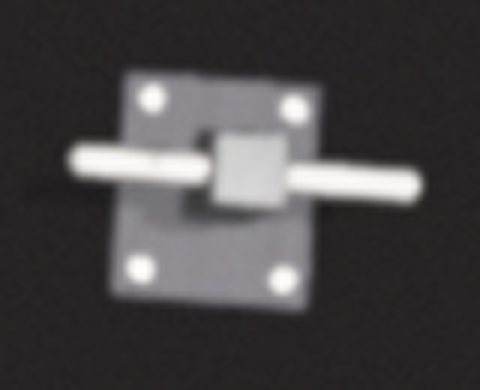

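View pics/cropC.png

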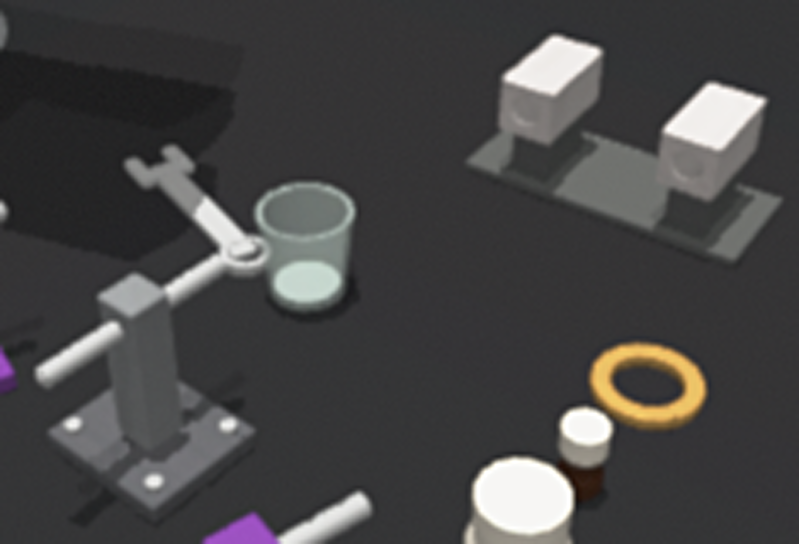

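The grey stand is confirmed: grey post, dark foot, light steel pin. The far block's top face in crop A spans (70,88) to (290,206). Next I'll compute positions.

```bash
cat > h.py <<'E'
import numpy as np, cv2
from workcell import bot
from scipy.spatial.transform import Rotation as Rn
def ray(c,u,v,z):
    R=np.array(c["R"]);t=np.array(c["t"]);C=-R.T@t
    d=R.T@np.array([(u-c["cx"])/c["fx"],(v-c["cy"])/c["fy"],1.]);return C+d*(z-C[2])/d[2]
def proj(c,X):
    p=np.array(c["R"])@X+np.array(c["t"]);return np.array([c["fx"]*p[0]/p[2]+c["cx"],c["fy"]*p[1]/p[2]+c["cy"]])
def rot(x,z):  # tool rotvec from x axis and z axis
    x=np.array(x,float);z=np.array(z,float);z/=np.linalg.norm(z);x-=z*(x@z);x/=np.linalg.norm(x)
    return Rn.from_matrix(np.c_[x,np.cross(z,x),z]).as_rotvec()
E
python3 - <<'E'
from h import *
c=bot.read_camera("top")
f=lambda p,o:[(p[0]+.5)/6-.5+o[0],(p[1]+.5)/6-.5+o[1]]
for nm,P in (("far",[(70,88),(290,88),(288,206),(72,206)]),("near",[(64,416),(286,414),(286,533),(66,536)])):
    X=np.array([ray(c,*f(p,(180,115)),.076) for p in P]);print(nm,X.round(4).tolist(),X.mean(0).round(4),np.linalg.norm(X[0]-X[1]),np.linalg.norm(X[1]-X[2]))
    d=(X[0]+X[3]-X[1]-X[2]);print("yaw",np.degrees(np.arctan2(-d[0],d[1])))
L=ray(c,*f((68,160),(345,180)),.085);Rr=ray(c,*f((424,186),(345,180)),.085)
P=np.array([ray(c,*f(p,(345,180)),.1) for p in [(215,136),(287,134),(285,206),(213,207)]])
print("pin",L,Rr,(L+Rr)/2,np.linalg.norm(L-Rr)); d=L-Rr;print("yaw",np.degrees(np.arctan2(-d[0],d[1])),"post",P.mean(0))
F=np.array([ray(c,*f(p,(345,180)),.012) for p in [(126,71),(322,85),(305,310),(110,295)]])
print("foot",F.mean(0),np.linalg.norm(F[0]-F[1]),np.linalg.norm(F[1]-F[2]));d=F[0]+F[3]-F[1]-F[2];print(np.degrees(np.arctan2(-d[0],d[1])))
s=bot.read_camera("scene")
for X in (L,Rr): print("scene px",proj(s,X))
# others
for n,u,v,z in (("beaker",310,218,.055),("ring",294,126,.008),("vial",333,121,.042),("jar",362,121,.05),("purple",397,280,.1),("purple2",428,140,.1)):print(n,ray(c,u,v,z).round(3))
E
```

```text
far [[0.6495, 0.2124, 0.076], [0.6504, 0.1387, 0.076], [0.6102, 0.1381, 0.076], [0.6093, 0.2101, 0.076]] [0.6298 0.1748 0.076 ] 0.07371607167918967 0.04018195492698233
yaw 0.6593639483034014
near [[0.5387, 0.2099, 0.076], [0.5402, 0.1365, 0.076], [0.5006, 0.1352, 0.076], [0.4988, 0.2077, 0.076]] [0.5196 0.1723 0.076 ] 0.0734863195494177 0.039573887124492606
yaw 1.3094999291038592
pin [ 0.49716591 -0.11866632  0.085     ] [ 0.48999226 -0.23473722  0.085     ] [ 0.49357909 -0.17670177  0.085     ] 0.11629236971246897
yaw -3.536612816899917 post [ 0.49309795 -0.17596595  0.1       ]
foot [ 0.49352304 -0.17602796  0.012     ] 0.06943406133763083 0.0797339305610449
-3.5976177185217004
scene px [279.5427947 210.5742003]
scene px [224.51767619 246.27399142]
beaker [ 0.475 -0.028  0.055]
ring [0.676 0.01  0.008]
vial [ 0.679 -0.073  0.042]
jar [ 0.678 -0.133  0.05 ]
purple [ 0.357 -0.196  0.1  ]
purple2 [ 0.627 -0.258  0.1  ]
```

The pin length measures 116 mm against 114 expected, the foot 69×80 mm and the block about 73×40 mm (bloomed edges), so the measurements are consistent. Now I'll check reachability for the whole plan before moving.

```bash
cat >> h.py <<'E'
BF=np.array([.630,.1745]); YB=np.radians(1.2)
G=np.array([.4933,-.1762]); YG=np.radians(-3.57)
OFF=.015   # TCP below block axis when gripped from above (grasp point 4 mm above axis)
def down(yaw,s=1): return rot([s*np.cos(yaw),s*np.sin(yaw),0],[0,0,-1])
gy=np.array([-np.sin(YG),np.cos(YG)])
def along(d): return G+gy*d      # point on pin axis
E
python3 - <<'E'
from h import *
ik=lambda p,o:(lambda q:None if q is None else np.round(q,2).tolist())(bot.inverse_kinematics(list(p),list(o)))
for s in (1,-1):
    print(s,"grasp",ik([*BF,.043],down(YB,s)),"up",ik([*BF,.16],down(YB,s)))
    for d in (.057+.035+.02,.057+.035-.036,-.112,-.056): print(d,ik([*along(d),.085-OFF],down(YG,s)))
for ang in (-60,-30,0,30):
  for r in (.45,.55,.65):
    a=np.radians(ang);z=np.array([np.cos(a),np.sin(a),0])
    for up in (1,-1):
        y=np.array([0,0,up]);x=np.cross(y,z)
        print(ang,r,up,ik([*(r*z[:2]),.2],rot(x,z)))
E
```

```text
1 grasp [0.09, 0.53, 1.49, -0.0, 1.13, 0.06] up [0.09, 0.4, 1.41, -0.0, 1.33, 0.06]
0.112 [-0.37, 0.14, 1.92, -0.0, 1.08, -0.31]
0.056 [-0.47, 0.16, 1.9, -0.0, 1.08, -0.41]
-0.112 [-0.75, 0.29, 1.75, -0.0, 1.11, -0.69]
-0.056 [-0.67, 0.23, 1.81, -0.0, 1.09, -0.6]
-1 grasp None up None
0.112 [-0.37, 0.14, 1.92, 0.0, 1.08, 2.84]
0.056 [-0.47, 0.16, 1.9, 0.0, 1.08, 2.73]
-0.112 [-0.75, 0.29, 1.75, 0.0, 1.11, 2.46]
-0.056 [-0.67, 0.23, 1.81, 0.0, 1.09, 2.54]
-60 0.45 1 None
-60 0.45 -1 None
-60 0.55 1 [-1.6, -0.0, 2.67, 2.53, 1.17, 1.83]
-60 0.55 -1 [-1.6, -0.0, 2.67, 2.53, 1.17, -1.31]
-60 0.65 1 [-1.42, 0.23, 2.39, 2.72, 1.09, 1.78]
-60 0.65 -1 [-1.42, 0.23, 2.39, 2.72, 1.09, -1.36]
-30 0.45 1 None
-30 0.45 -1 None
-30 0.55 1 [-1.08, -0.0, 2.67, 2.53, 1.17, 1.83]
-30 0.55 -1 [-1.08, -0.0, 2.67, 2.53, 1.17, -1.31]
-30 0.65 1 [-0.9, 0.23, 2.39, 2.72, 1.09, 1.78]
-30 0.65 -1 [-0.9, 0.23, 2.39, 2.72, 1.09, -1.36]
0 0.45 1 None
0 0.45 -1 None
0 0.55 1 [-2.59, 2.2, 2.67, 1.82, 0.57, -0.3]
0 0.55 -1 [-0.55, -0.0, 2.67, 2.53, 1.17, -1.31]
0 0.65 1 [-0.37, 0.23, 2.39, 2.72, 1.09, 1.78]
0 0.65 -1 [-0.37, 0.23, 2.39, 2.72, 1.09, -1.36]
30 0.45 1 None
30 0.45 -1 None
30 0.55 1 [-2.06, 2.2, 2.67, 1.82, 0.57, -0.3]
30 0.55 -1 [-0.03, -0.0, 2.67, 2.53, 1.17, -1.31]
30 0.65 1 [0.15, 0.23, 2.39, 2.72, 1.09, 1.78]
30 0.65 -1 [0.15, 0.23, 2.39, 2.72, 1.09, -1.36]
```

```bash
python3 - <<'E'
from h import *
c=bot.read_camera("top")
for u,v in ((212,83),(262,76),(133,76),(205,40),(252,28)):
  print(u,v,[ray(c,u,v,z).round(3).tolist() for z in (0,.1,.2)])
bot.goto([*BF,.17],list(down(YB)))
print(bot.current_clock(),bot.current_ee_pos())
w=bot.read_camera("wrist");cv2.imwrite("pics/w1.png",w["pixels"])
for sx in(-1,1):
  for sy in (-1,1):
    cy,sn=np.cos(YB),np.sin(YB); p=np.array([cy*sx*.018-sn*sy*.035,sn*sx*.018+cy*sy*.035])+BF
    print(proj(w,[*p,.076]).round(0))
E
```

```text
212 83 [[0.773, 0.193, -0.0], [0.737, 0.168, 0.1], [0.701, 0.143, 0.2]]
262 76 [[0.79, 0.083, 0.0], [0.753, 0.07, 0.1], [0.715, 0.056, 0.2]]
133 76 [[0.787, 0.368, 0.0], [0.75, 0.325, 0.1], [0.713, 0.282, 0.2]]
205 40 [[0.871, 0.212, 0.0], [0.826, 0.185, 0.1], [0.78, 0.158, 0.2]]
252 28 [[0.9, 0.108, 0.0], [0.852, 0.092, 0.1], [0.803, 0.076, 0.2]]
3.0583 [0.63028048 0.17356321 0.17007458]
[295. 239.]
[293. 159.]
[337. 239.]
[338. 158.]
```

View pics/w1.png

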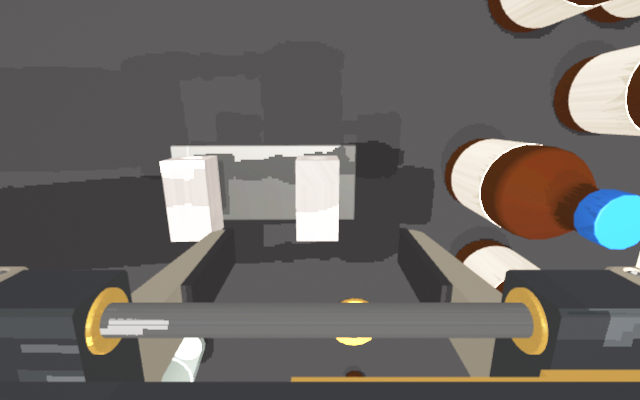

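The wrist view shows the far block's top face at columns 295–338, rows 157–240. That matches the prediction within 1–2 px, and the block is centred between the fingers. Next: grip, lift and go to the left pin.

```bash
python3 - <<'E'
from h import *
bot.line_to([*BF,.058-OFF],max_speed=.12)
f0=np.array(bot.current_contact_force());print("f",f0.round(2))
bot.set_gripper(0.0,35)
print("open",bot.current_opening()*92, bot.current_contact_force())
bot.line_to([*BF,.17],max_speed=.15)
print("open",bot.current_opening()*92, bot.current_contact_force(),bot.current_ee_pos(),bot.current_clock())
d=.057+.035+.012
bot.goto([*along(d),.17],list(down(YG)))
bot.line_to([*along(d),.085-OFF],max_speed=.12)
print(bot.current_ee_pos(),bot.current_contact_force(),bot.current_clock())
for n in("wrist","scene"): cv2.imwrite(f"pics/{n}2.png",bot.read_camera(n)["pixels"])
s=cv2.imread("pics/scene2.png");cv2.imwrite("pics/scene2c.png",cv2.resize(s[150:300,180:360],None,fx=4,fy=4,interpolation=2))
E
```

```text
f [-0.57 -0.07  0.3 ]
open 35.56170652136155 [ 0.13707201 -0.49098847 -1.51500776]
open 35.904363112505 [-0.13930952 -0.60192622 -2.51722829] [0.62907901 0.17438389 0.16844588] 6.2
[ 0.50055659 -0.07258187  0.07080475] [ 0.00308171 -0.28042157 -1.7374692 ] 8.2667
```

View pics/wrist2.png

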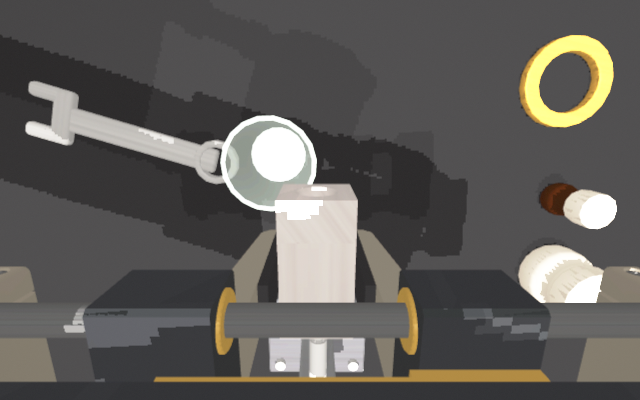

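View pics/scene2c.png

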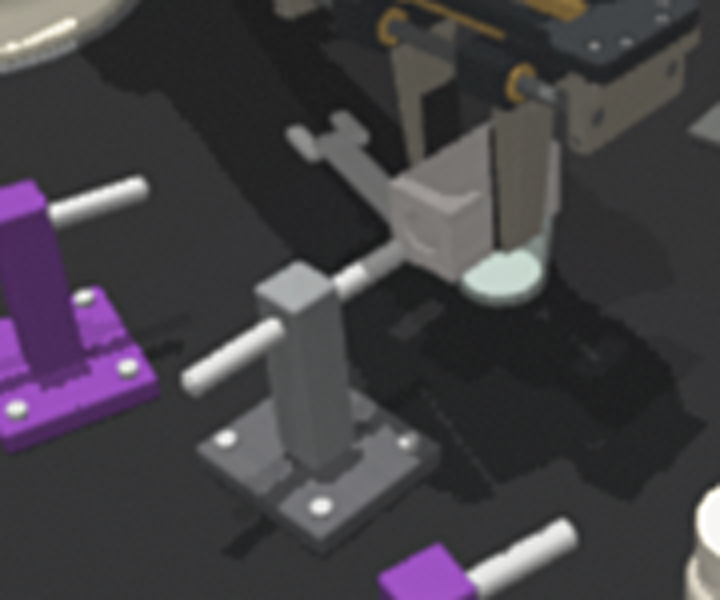

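The wrist view shows the block at columns 277–357 (centre 317) and the pin at column 318, so they are aligned. The scene crop shows the pin tip just short of the opening. Now I'll push in small steps while reading the force.

```bash
cat >> h.py <<'E'
def feel(side,depth0,depth1,step,thr=5.):
    """side +1 left pin / -1 right; depth= pin inside the block end. returns (depth,force)"""
    f0=np.array(bot.current_contact_force());ax=side*gy
    d=depth0
    while d<depth1-1e-9:
        d=min(d+step,depth1); p=along(side*(.057+.035-d))
        bot.line_to([*p,.085-OFF],max_speed=.03)
        f=np.array(bot.current_contact_force())-f0
        a=f[:2]@ax
        act=.057+.035-(np.array(bot.current_ee_pos())[:2]-G)@ax
        print("cmd %.1f act %.1f f %.1f lat %.1f z %.1f"%(d*1e3,act*1e3,a,np.hypot(*(f[:2]-a*ax)),f[2]))
        if a>thr: return d,a
    return d,0
E
python3 - <<'E'
from h import *
print(feel(1,-.012,-.003,.009)); print(feel(1,-.003,.014,.0015)); print(bot.current_clock())
E
```

```text
cmd -3.0 act -2.8 f -0.4 lat 0.8 z 1.2
(-0.003000000000000001, 0)
cmd -1.5 act -1.5 f 1.2 lat 0.9 z 0.6
cmd 0.0 act 0.0 f 1.3 lat 0.5 z -0.3
cmd 1.5 act 1.6 f 0.2 lat 0.2 z 0.6
cmd 3.0 act 3.1 f 0.1 lat 0.3 z 0.1
cmd 4.5 act 4.6 f -0.5 lat 0.6 z 1.0
cmd 6.0 act 6.1 f 0.4 lat 1.2 z -0.1
cmd 7.5 act 7.6 f 0.5 lat 0.2 z -0.5
cmd 9.0 act 9.1 f 0.4 lat 1.3 z -0.1
cmd 10.5 act 10.6 f 0.6 lat 0.5 z 0.4
cmd 12.0 act 12.1 f 1.1 lat 0.1 z -0.2
cmd 13.5 act 13.6 f -0.4 lat 0.8 z 0.5
cmd 14.0 act 14.0 f 0.4 lat 0.4 z 0.4
(0.014, 0)
11.8167
```

It's past 6 mm with no contact, so this end looks like the well. I'll continue to the floor.

```bash
python3 - <<'E'
from h import *
d,a=feel(1,.014,.030,.004)
if not a: d,a=feel(1,.030,.0415,.001,4)
bot.hold(.3);print(d,a,bot.current_contact_force(),bot.current_clock())
cv2.imwrite("pics/wrist3.png",bot.read_camera("wrist")["pixels"])
s=bot.read_camera("scene")["pixels"];cv2.imwrite("pics/scene3c.png",cv2.resize(s[150:300,180:360],None,fx=4,fy=4,interpolation=2))
E
```

```text
cmd 18.0 act 18.2 f 0.1 lat 0.7 z -0.6
cmd 22.0 act 22.2 f -0.3 lat 0.2 z -0.9
cmd 26.0 act 26.2 f -0.6 lat 1.7 z 0.6
cmd 30.0 act 30.2 f -0.0 lat 1.3 z -1.5
cmd 31.0 act 31.0 f -0.2 lat 1.3 z 0.1
cmd 32.0 act 32.0 f 0.5 lat 0.8 z 1.0
cmd 33.0 act 33.1 f -0.0 lat 1.0 z 1.6
cmd 34.0 act 34.1 f 0.2 lat 0.2 z 1.2
cmd 35.0 act 35.0 f 0.3 lat 0.6 z 1.4
cmd 36.0 act 36.0 f 0.2 lat 0.4 z 0.7
cmd 37.0 act 36.7 f 2.2 lat 0.6 z 1.7
cmd 38.0 act 36.9 f 4.8 lat 0.1 z 2.8
0.038000000000000006 4.837006856661114 [ 0.59115799  4.90584791 -0.72466957] 15.25
```

View pics/scene3c.png

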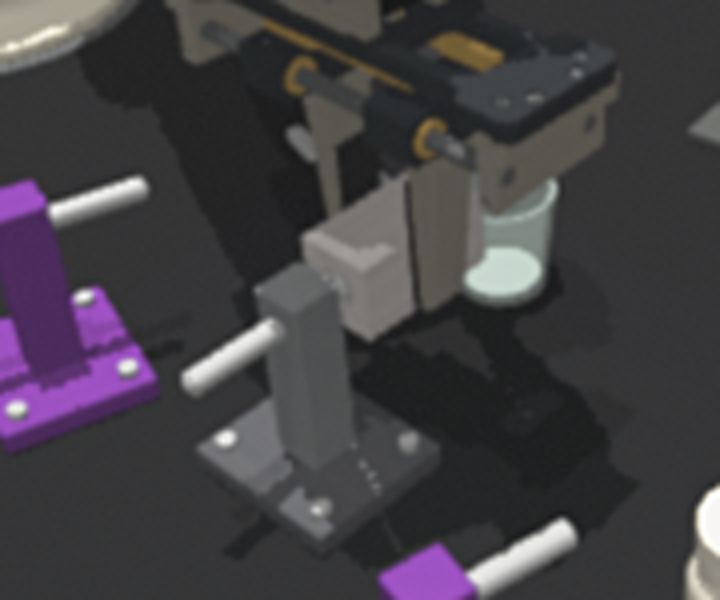

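View pics/wrist3.png

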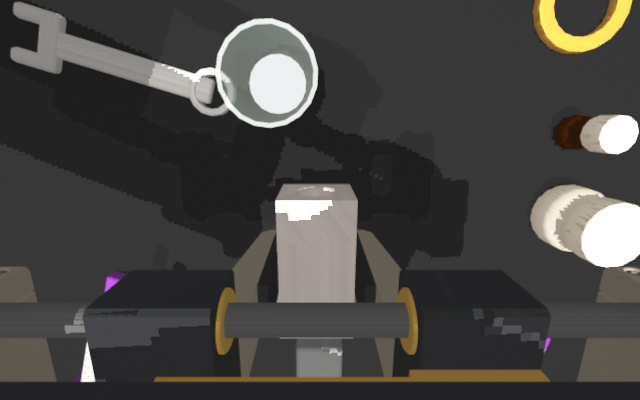

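The force rises to about 5 N at 36.7 mm, with under 1 N lateral, and the scene shows the block seated up to the post. The block's −y end is therefore the well (tool +y) and it is clear. Now I'll back out, raise the block and plan the turn.

```bash
python3 - <<'E'
from h import *
bot.line_to([*along(.057+.035+.012),.085-OFF],max_speed=.1)
p=along(.057+.035+.012)
bot.line_to([*p,.36],max_speed=.2)
print(bot.current_opening()*92,bot.current_contact_force(),bot.current_joints(),bot.current_clock())
ik=lambda p,o:(lambda q:None if q is None else np.round(q,2).tolist())(bot.inverse_kinematics(list(p),list(o)))
for ang in (15,25,35):
  for r in (.6,.65,.7):
    for zz in (.2,.3,.38):
      a=np.radians(ang);z=np.array([np.cos(a),np.sin(a),0]);x=np.cross([0,0,1],z)
      print(ang,r,zz,ik([*(r*z[:2]),zz],rot(x,z)))
E
```

```text
35.75025667734996 [ 0.15413158 -0.66472585 -2.55551724] [-3.83651255e-01 -7.90850331e-02  1.56158103e+00  1.07508760e-06
  1.66150282e+00 -3.21287127e-01] 17.6
15 0.6 0.2 [-0.18, 0.13, 2.53, 2.65, 1.13, 1.8]
15 0.6 0.3 [-0.18, -0.32, 2.58, 2.49, 0.79, 2.06]
15 0.6 0.38 [-0.18, -0.58, 2.54, 2.24, 0.58, 2.38]
15 0.65 0.2 [-0.11, 0.23, 2.39, 2.72, 1.09, 1.78]
15 0.65 0.3 [-0.11, -0.13, 2.43, 2.61, 0.8, 1.96]
15 0.65 0.38 [-0.11, -0.36, 2.4, 2.43, 0.59, 2.19]
15 0.7 0.2 [-0.06, 0.32, 2.26, 2.76, 1.04, 1.77]
15 0.7 0.3 [-0.06, 0.01, 2.29, 2.68, 0.79, 1.91]
15 0.7 0.38 [-0.06, -0.18, 2.27, 2.55, 0.6, 2.08]
25 0.6 0.2 [-0.01, 0.13, 2.53, 2.65, 1.13, 1.8]
25 0.6 0.3 [-0.01, -0.32, 2.58, 2.49, 0.79, 2.06]
25 0.6 0.38 [-0.01, -0.58, 2.54, 2.24, 0.58, 2.38]
25 0.65 0.2 [0.06, 0.23, 2.39, 2.72, 1.09, 1.78]
25 0.65 0.3 [0.06, -0.13, 2.43, 2.61, 0.8, 1.96]
25 0.65 0.38 [0.06, -0.36, 2.4, 2.43, 0.59, 2.19]
25 0.7 0.2 [0.11, 0.32, 2.26, 2.76, 1.04, 1.77]
25 0.7 0.3 [0.11, 0.01, 2.29, 2.68, 0.79, 1.91]
25 0.7 0.38 [0.11, -0.18, 2.27, 2.55, 0.6, 2.08]
35 0.6 0.2 [0.16, 0.13, 2.53, 2.65, 1.13, 1.8]
35 0.6 0.3 [0.16, -0.32, 2.58, 2.49, 0.79, 2.06]
35 0.6 0.38 [0.16, -0.58, 2.54, 2.24, 0.58, 2.38]
35 0.65 0.2 [0.24, 0.23, 2.39, 2.72, 1.09, 1.78]
35 0.65 0.3 [0.24, -0.13, 2.43, 2.61, 0.8, 1.96]
35 0.65 0.38 [0.24, -0.36, 2.4, 2.43, 0.59, 2.19]
35 0.7 0.2 [0.29, 0.32, 2.26, 2.76, 1.04, 1.77]
35 0.7 0.3 [0.29, 0.01, 2.29, 2.68, 0.79, 1.91]
35 0.7 0.38 [0.29, -0.18, 2.27, 2.55, 0.6, 2.08]
```

```bash
python3 - <<'E'
from h import *
bot.set_gripper(0.0,50)
a=np.radians(30);z=np.array([np.cos(a),np.sin(a),0]);x=np.cross([0,0,1],z);o=list(rot(x,z))
bot.goto([*(.65*z[:2]),.38],o)
print(bot.current_joints(),bot.current_ee_pos(),bot.current_contact_force(),bot.current_clock())
for n in("wrist","scene","top"): cv2.imwrite(f"pics/{n}4.png",bot.read_camera(n)["pixels"])
E
```

```text
[ 0.14894014 -0.35725796  2.40096621  2.4304477   0.59497342  2.18970163] [0.56326529 0.32491344 0.38071562] [-0.23478318 -0.03811786 -2.30652081] 19.9667
```

View pics/scene4.png

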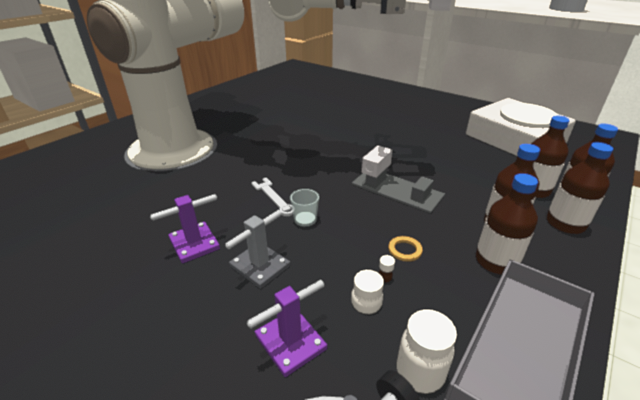

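View pics/top4.png

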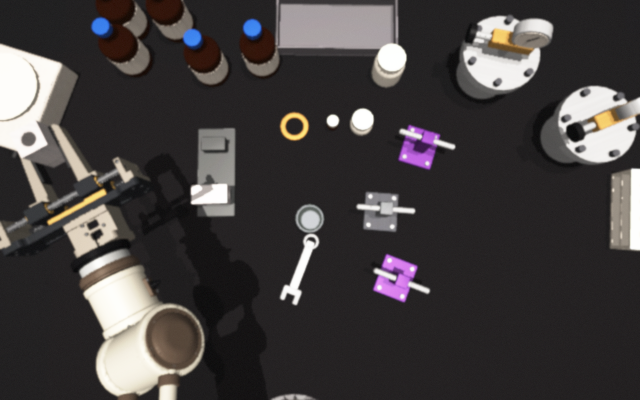

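View pics/wrist4.png

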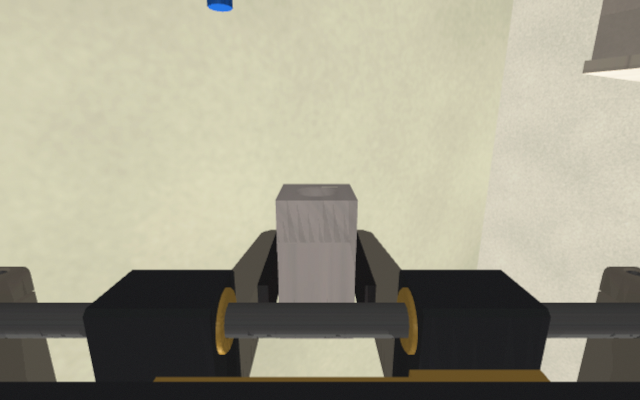

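```bash
python3 - <<'E'
from h import *
t=cv2.imread("pics/top4.png");cv2.imwrite("pics/top4c.png",cv2.resize(t[90:250,0:160],None,fx=3.7,fy=3.7,interpolation=2))
a=np.radians(30);z=np.array([np.cos(a),np.sin(a),0])
print(proj(bot.read_camera("top"),[*(.635*z[:2]),.415]))
E
```

```text
[ 29.28542798 138.36718783]
```

View pics/top4c.png

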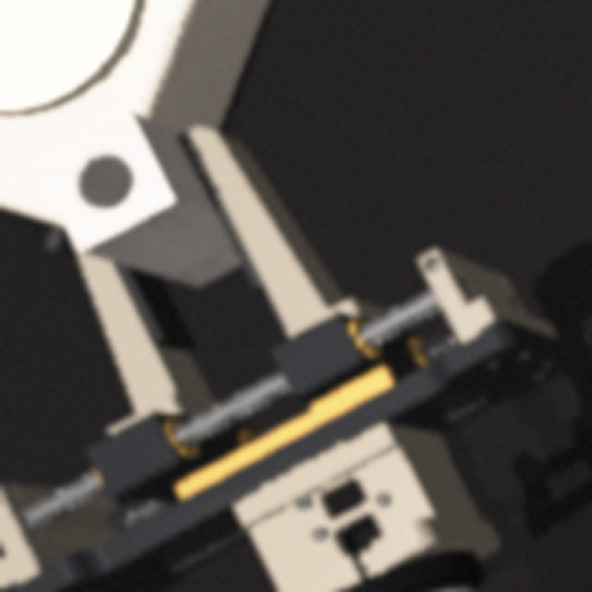

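The held block's top face with its dark opening is at about (28,138), exactly as predicted, so the well faces up. The near block is still on its saddle. Lowering to 20 cm.

```bash
python3 - <<'E'
from h import *
a=np.radians(30);z=np.array([np.cos(a),np.sin(a),0])
for h in (.28,.2):
    bot.line_to([*(.65*z[:2]),h],max_speed=.12); print(np.round(bot.current_contact_force(),2))
bot.hold(.5)
R=Rn.from_rotvec(bot.current_tool_rot()).as_matrix()
print("tool y (up)",R[:,1].round(4),bot.current_ee_pos(),bot.current_opening()*92,np.abs(bot.current_joint_vel()).max(),bot.current_clock())
for n in("wrist","scene","top"): cv2.imwrite(f"pics/{n}5.png",bot.read_camera(n)["pixels"])
t=cv2.imread("pics/top5.png");s=cv2.imread("pics/scene5.png")
cv2.imwrite("pics/c5.png",np.hstack([cv2.resize(t[90:250,0:260],None,fx=1.5,fy=1.5),cv2.resize(s[0:240,260:500],(400,240*400//240))[:240]]) )
cv2.imwrite("pics/s5c.png",cv2.resize(s[60:240,300:500],None,fx=3,fy=3,interpolation=2))
cv2.imwrite("pics/t5c.png",cv2.resize(t[100:250,0:250],None,fx=3,fy=3,interpolation=2))
E
```

```text
[-0.77  0.24 -2.11]
[-0.47  0.54 -1.46]
tool y (up) [-2.e-04 -0.e+00  1.e+00] [0.56294044 0.32498505 0.20016371] 35.61578357231541 0.004194033211494554 22.4667
```

View pics/s5c.png

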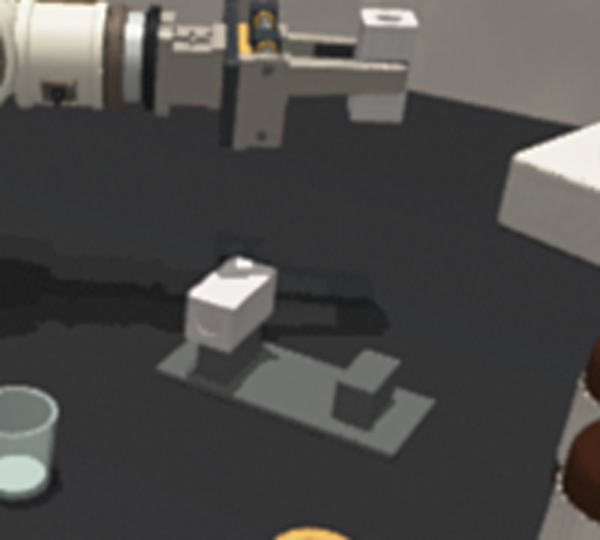

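View pics/top5.png

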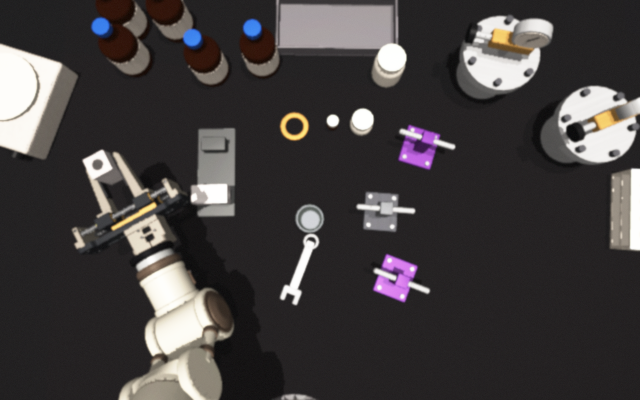

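View pics/t5c.png

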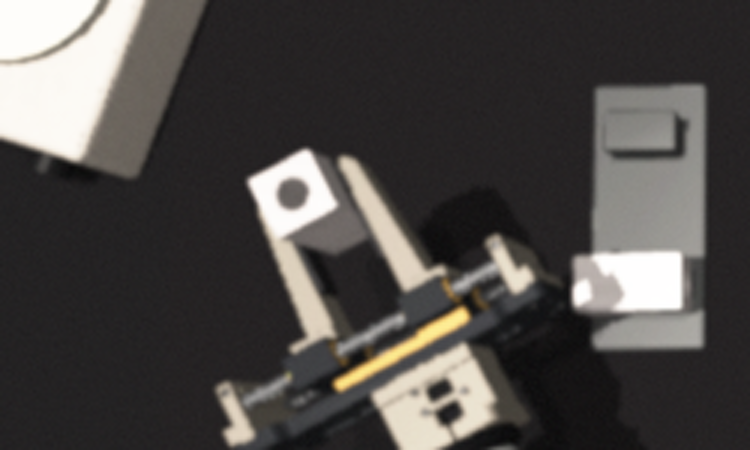

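The block is held upright with its opening on top (top crop at (292,193)). The near block and the bystanders are unmoved, and the arm is still. Handing in.

```bash
python3 -c "
from workcell import bot
bot.job_done();print(bot.current_clock())"
```

```text
the job is handed in; nothing more can be done
the job is handed in; nothing more can be done
```

The block from the far saddle is held upright in the gripper with its well facing straight up, and I have handed the job in.

- **Finding the well:** I pushed the block's −y end (the robot's right as it lay) onto the left pin of the grey gauge stand. It slid past 6 mm without contact and stopped at about 36.7 mm with about 5 N of push and under 1 N sideways. That depth matches the well's 36 mm floor, so this end is the well and it is clear. I did not test the other end.
- **Turning it up:** I backed the block off the pin, lifted it and turned it in one move, without changing the grip.

**Last checks:**
- The tool axis along the well is vertical to within 0.02°.
- The block's middle is about 0.20 m above the bench.
- The jaws are at 35.6 mm on the 36 mm block with 50 N set, and the arm is still.
- The camera shows the opening on top, the other block on its saddle and everything else unmoved.
- The last clock reading before handing in was 22.5 s of the 72 s allowed.

No check failed or disagreed.

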